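# Set the curing dial and start the unit

### The job

Start the pressure-curing unit with the fingertips, without picking anything up: lay a fingertip on the big knurled dial and turn it clockwise by friction until its white pointer clicks from the yellow mark into the green one, without going on to the red one; only then push the blue start button fully down and let it come back up. Leave the dental models, bottles, jar and shade rack standing where they are.

Things in the scene. Friction and masses are not known exactly. Their poses are not given: they have to be found in the camera images.
- unit: White curing unit, fixed: base 240 (x) by 400 mm (y), flat deck 60 mm above the table; on it a steel pot 175 mm wide over its clamps, top 163 mm above the table, at x +25, y +110 mm. Origin: centre of the underside; the side that faces the operator is -x, z is up. Dial axis at x 0, y -115 mm, start button at x -70, y +15 mm in this frame. Place and heading vary.
- dial_top (a point): Centre of the flat top of the black dial, on its vertical axis, 90 mm above the table: a disc 92 mm across (too wide to pinch), 22 mm tall, knurled side, white pointer line on top and down the side. Its shaft is sprung: the dial sinks up to 6 mm under a finger (5 N to start, 16 N at the bottom). A tip pressed 3 to 5 mm down on the top, 25 to 35 mm from the axis, drags it round by friction.
- dial (a joint): Dial angle, rad, growing CLOCKWISE from above. Click positions: 0 pointer at the yellow mark (start), 0.75 at the green mark (the middle one; pointer along the unit's -y), 1.50 at the red mark. Let go, it springs into the nearest one (crests at 0.37 and 1.12 rad); turning it over a crest takes about 0.1 N m.
- start_top (a point): Centre of the top of the blue round start button (32 mm across) on the deck; vertical push button sprung, 6 mm travel, 5 N at the bottom.
- start (a joint): How far the start button is pressed down, m: 0 released, 0.006 fully down.
- model_deck_mid (a point): Bystander, to be left alone: amber dental model with pink gum, about 60 x 56 x 34 mm, loose on the unit's deck in front of the pot. The point is half-way up on its middle.
- vial_mid (a point): Bystander, to be left alone: small amber bottle, 24 mm wide, 55 mm tall, loose on the deck at the far side between dial and pot. The point is half-way up on its middle.
- model_a_mid (a point): Bystander, to be left alone: amber dental model with pink gum, about 60 x 56 x 34 mm, loose on the table to the right. The point is half-way up on its middle.
- model_b_mid (a point): Bystander, to be left alone: all-amber dental model, about 60 x 56 x 34 mm, loose on the table to the right. The point is half-way up on its middle.
- jar_pink_mid (a point): Bystander, to be left alone: pink powder jar with black cap, 96 mm wide, 150 mm tall, loose on the table to the left. The point is half-way up on its middle.
- tub_white_mid (a point): Bystander, to be left alone: white bottle, 64 mm wide, 120 mm tall, loose on the table to the left. The point is half-way up on its middle.
- shade_guide_mid (a point): Bystander, to be left alone: white shade rack with a row of tooth-coloured tabs, 24 x 150 x 43 mm, loose on the table to the right. The point is half-way up on its middle.

How it is judged (in metres and radians):
On the way, in this order (a step that is already met when the one before it is completed fails the run):
1. the dial is turned to the green click position (value of joint dial between 0.63 and 0.87 rad), for 0.2 s.
2. the start button is pushed fully down with the fingers, the dial at green (all of step 1 and value of joint start above 0.0045 m and contact force between the fingers and start above 0.5 N), for 0.05 s.
At the end, for the whole second after the job is handed in: The dial rests in the green click position (0.75 rad, within 0.1 rad), the start button has been pushed down (at least 4.5 mm) after that and is up again, and every bystander is within 20 mm of where it stood (value of joint dial between 0.65 and 0.85 rad and value of joint start below 0.0015 m and velocity of joint dial between -0.05 and 0.05 rad/s and distance of each of model_deck_mid, vial_mid, model_a_mid, model_b_mid, jar_pink_mid, tub_white_mid, shade_guide_mid from where it was at the start of the episode below 0.02 m); the robot touches nothing.
It fails at once if the dial is turned more than 0.35 rad past the green mark towards red (value of joint dial above 1.1 rad).
It fails at once if the start button is pushed before the dial stands at green (value of joint start above 0.003 m and not (value of joint dial between 0.55 and 0.95 rad)).
It fails at once if a dental model, bottle, jar or the shade rack is lifted, tipped or shifted by more than 20 mm (distance of any of model_deck_mid, vial_mid, model_a_mid, model_b_mid, jar_pink_mid, tub_white_mid, shade_guide_mid from where it was at the start of the episode above 0.02 m or angle between any of model_deck_mid, vial_mid, model_a_mid, model_b_mid, jar_pink_mid, tub_white_mid, shade_guide_mid's own z axis and vertical above 0.4 rad).
It also fails if it takes over 40 s, if anything falls off the work surface, if the arm or the gripper's body presses on something with over 40 N, if the wrist force passes 120 N, or if a joint passes its speed limit or range.

### The arm

A 6-joint arm with a two-finger parallel gripper is mounted at the origin on the work surface. World frame = base frame: x ahead of the robot, y to its left, z up, the work surface at z = 0. Lengths are in mm, angles in rad, forces in N, time in s.
With the tool pointing down it reaches from about 425 to 950 mm from the base axis. Payload 3.5 kg.
Tool frame: the origin (TCP) lies where the fingers leave the gripper's body, on its centre line; the fingertips stand 73 mm ahead of it and the grasp point (between the pads) lies 54 mm ahead of it; z points along the fingers, x is the direction in which the jaws open and shut, and the axes are right-handed (so a half turn about z gives the same grasp; the last joint's range is limited). The gripper opens to 85 mm and grips with 20 to 120 N. Pads are 22 mm wide; open, the fingers measure 114 mm over their backs; the gripper's body (76 mm by 85 mm) begins 54 mm behind the grasp point. The pads swing forward as they close: fully open they stand 13 mm farther back than shut.
Start: joints at [-1.323, 0.286, 1.577, -0, 1.279, -0.15], TCP at [261.511, -622.269, 303.925] pointing down, gripper open.
Joint ranges: [-2.77, 2.77], [-0.9, 2.22], [0.21, 2.48], [-1.53, 4.67], [0.24, 2.81], [-2.84, 2.84]. Speed limits (rad/s): [2.79, 2.79, 3.14, 3.14, 3.14, 3.14].

### API

Orientations are given as a rotation vector (axis times angle).
In Python, from rig import telemetry, vision, workorder, finder gives the robot as it stands.
- The arm moves only by the tool servo_tool, never from a script. Its argument "rows" is a list of rows, each a list of 3 entries, a list of its own where there are three numbers: the opening, from 0 (shut) to 1 (fully open), then the shift along the tool's x, y, z in units of 25 mm (1.0 is 25 mm), then the turn, a rotation vector about the tool's x, y, z in units of 5 degrees (1.0 is 5 degrees). In form: [[gripper, [tx, ty, tz], [ax, ay, az]], ...]. A call has 1 to 5 rows; each row is the pose to reach, as a shift and turn from the pose commanded when the call began, along the tool's axes at that moment; what a row does not reach only later rows make up. A row lasts 1/12 s, in which the tool goes at most 41.7 mm and 7.16 degrees, less where a joint would pass 70% of its speed; a pose out of reach is approached as far as the arm can. A call with a gripper value outside its range is refused whole. The fingers move at their own pace and stop on an object; "grip_force" is the grip in N (left out, the last holds). Time passes only in rows, so rows that repeat a pose let the fingers close. It gives the time, the measured TCP pose, the force and the opening at its end, in the units of the state.
- telemetry.observe(): the state, without advancing time (a new reading comes with each control period).
- vision.grab_frame(name): name is "scene" or "top" or "wrist"; returns the picture (480x640x3 uint8, blue, green, red); there is no depth.
- vision.camera_info(name): a dict with "camera_matrix" (3x3 intrinsics, pixels), "extrinsics" (4x4, takes a point from world to camera coordinates); the wrist camera has in their place "mount" (4x4, takes a point from camera to tool coordinates, whose origin is the TCP and whose axes are the tool frame's). Camera axes: x right, y up, looking along -z (the intrinsics and any distortion apply to the point x, -y, -z); pixel columns grow to the right and rows downward; lengths in mm; the calibration is good to about 2 mm. A picture is of the moment at which its call begins: read the wrist's pose just before it. camera_info takes no time and is no camera call.
- workorder.close_job(): hands the job in, once; it reports no verdict.
Trained networks look in the newest picture that a camera, given by its name, has taken for a name from the list of things; names that differ only in an ending like _2 or _b are one class to them, and where a whole thing is asked for, a point or a joint stands for the part that bears it (a point fixed in the world has none). Each returns a list of dicts, best first, with "p" (0 to 1); they miss things now and then, are a little off and sometimes report something else, mostly with a low value. They report only what shows in the picture. A call takes as long as a camera call.
- finder.look_for(camera, name): "bbox" ([left, top, right, bottom] in pixels, round what is visible of it).
The state is a dict: "clock": time; "qpos": joint angles; "dq": joint speeds; "joint_efforts": joint torques, N m; "eef_pos": TCP position; "tcp_rot": TCP orientation; "ft_force": force on the tool from outside, world axes, zero at the start; "ft_torque": the same for the moment, N m; "grip_width": finger opening in mm.
Only numpy, scipy, OpenCV 4.12 (cv2) and the standard library are available. Lean on these libraries where they do the work, as an engineer would, in place of code of your own. Each camera call takes 0.05 s, during which the arm holds its last target. There are 200 camera calls.

## Working session

There is one attempt and no reset: what is moved stays moved. The work goes in short steps, Python scripts to look and compute and a tool call to move; the robot and the scene stay as the last step left them, time stands still between calls to the robot, and variables do not carry over. Pictures are saved under pics/ and viewed, about 8 in all and at most 12, crops included, and the job is handed in when it is done.

Besides the shell and the picture viewer there is one more tool, called after ">>>" as name([rows], argument=value, ...), one row to a line, values as JSON. servo_tool: Moves the arm, as the interface text tells. Its arguments: {"type":"object","properties":{"rows":{"type":"array","items":{"type":"array"}},"grip_force":{"type":"number"}},"required":["rows"]}

```bash
mkdir -p pics; python3 - <<'E'
from rig import telemetry, vision, finder
import cv2,numpy as np
np.set_printoptions(precision=4,suppress=True)
print(telemetry.observe())
for c in ("top","scene"):
    im=vision.grab_frame(c); cv2.imwrite(f"pics/{c}0.png",im)
    i=vision.camera_info(c); print(c,i)
    for n in ("dial_top","start_top","unit","vial_mid","model_deck_mid"):
        print(n,[(np.round(d['bbox'],1).tolist(),round(d['p'],2)) for d in finder.look_for(c,n)[:2]])
i=vision.camera_info("wrist"); print(i)
E
```

```text
{'clock': 0.0, 'qpos': array([-1.323 ,  0.2872,  1.5782,  0.    ,  1.2786, -0.15  ]), 'dq': array([-0.0004, -0.0005,  0.0007,  0.0002, -0.0004,  0.0005]), 'joint_efforts': array([ -0.0002, -40.5982, -29.2626,  -0.0001,   0.0059,   0.    ]), 'eef_pos': array([ 261.3816, -621.7967,  302.5319]), 'tcp_rot': array([-2.6152,  1.7378,  0.0027]), 'ft_force': array([-0.6339, -0.6601, -0.3582]), 'ft_torque': array([ 0.0159, -0.0092, -0.0154]), 'grip_width': 85.15480099813219}
top {'camera_matrix': array([[547.2063,   0.    , 320.2198],
       [  0.    , 547.2063, 242.6933],
       [  0.    ,   0.    ,   1.    ]]), 'extrinsics': array([[    0.0822,    -0.9966,    -0.0027,   -13.9702],
       [    0.9752,     0.0799,     0.2062,  -538.4035],
       [   -0.2053,    -0.0195,     0.9785, -1215.3838],
       [    0.    ,     0.    ,     0.    ,     1.    ]])}
dial_top [([366.1, 204.0, 406.6, 240.2], 0.58)]
start_top [([319.2, 235.6, 332.4, 247.7], 0.6)]
unit [([241.9, 149.4, 428.2, 285.9], 0.93)]
vial_mid [([353.0, 175.5, 364.1, 187.9], 0.63), ([368.9, 204.0, 405.6, 246.5], 0.51)]
model_deck_mid [([
[... 384 characters left out ...]
   0.    ,     0.    ,     1.    ]])}
dial_top [([216.0, 206.8, 259.9, 249.2], 0.69), ([156.3, 170.5, 184.5, 196.6], 0.22)]
start_top [([299.9, 233.5, 314.8, 244.8], 0.68)]
unit [([177.0, 193.2, 391.2, 365.2], 0.69)]
vial_mid [([235.0, 261.5, 245.5, 283.7], 0.62)]
model_deck_mid [([110.7, 194.8, 157.0, 240.7], 0.65), ([350.0, 254.7, 374.4, 285.8], 0.61)]
{'camera_matrix': array([[392.916 ,   0.    , 322.168 ],
       [  0.    , 392.916 , 233.8658],
       [  0.    ,   0.    ,   1.    ]]), 'mount': array([[  1.    ,   0.0006,  -0.0005,  -0.6597],
       [  0.0004,  -0.9526,  -0.3041, -79.203 ],
       [ -0.0007,   0.3041,  -0.9526, -69.5637],
       [  0.    ,   0.    ,   0.    ,   1.    ]])}
```

```bash
cat > h.py <<'E'
import numpy as np, cv2
from rig import telemetry, vision, finder
from scipy.spatial.transform import Rotation as R
np.set_printoptions(precision=3,suppress=True)
def cam(name,st=None):
    i=vision.camera_info(name)
    if name=="wrist":
        T=np.eye(4);T[:3,:3]=R.from_rotvec(st['tcp_rot']).as_matrix();T[:3,3]=st['eef_pos']
        return i['camera_matrix'],np.linalg.inv(T@i['mount'])
    return i['camera_matrix'],i['extrinsics']
def back(K,E,uv,z):
    d=np.array([(uv[0]-K[0,2])/K[0,0],-(uv[1]-K[1,2])/K[1,1],-1])
    d=E[:3,:3].T@d; c=-E[:3,:3].T@E[:3,3]
    return c+d*(z-c[2])/d[2]
def proj(K,E,p):
    q=E[:3,:3]@p+E[:3,3]; q=q*[1,-1,-1]; q=K@q; return q[:2]/q[2]
E
python3 - <<'E'
from h import *
K,E=cam("top")
d=back(K,E,(386.5,222),90);b=back(K,E,(325.8,241.6),66)
K2,E2=cam("scene")
d2=back(K2,E2,(238,225),87);b2=back(K2,E2,(307.3,239),66)
print(d,b,d2,b2, np.linalg.norm((b-d)[:2]),np.hypot(70,130))
v=(b-d)[:2]; print("yaw",np.arctan2(v[1],v[0])-np.arctan2(130,-70))
im=cv2.imread("pics/top0.png")[130:310,220:450]; cv2.imwrite("pics/topc.png",cv2.resize(im,None,fx=3.4,fy=3.3,interpolation=cv2.INTER_CUBIC))
E
```

```text
[ 590.953 -116.993   90.   ] [539.277  17.373  66.   ] [ 589.562 -119.087   87.   ] [527.904  18.226  66.   ] 143.96019328077696 147.648230602334
yaw -0.12679144985635538
```

View pics/topc.png

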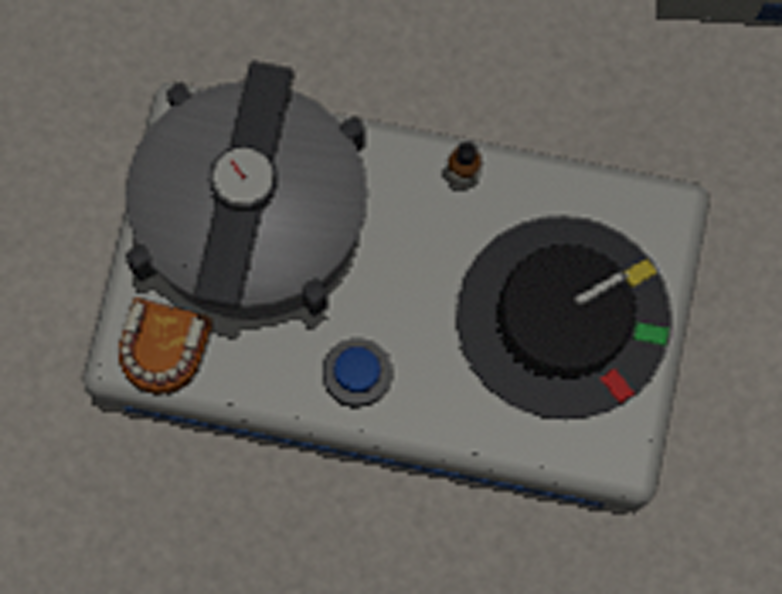

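View pics/scene0.png

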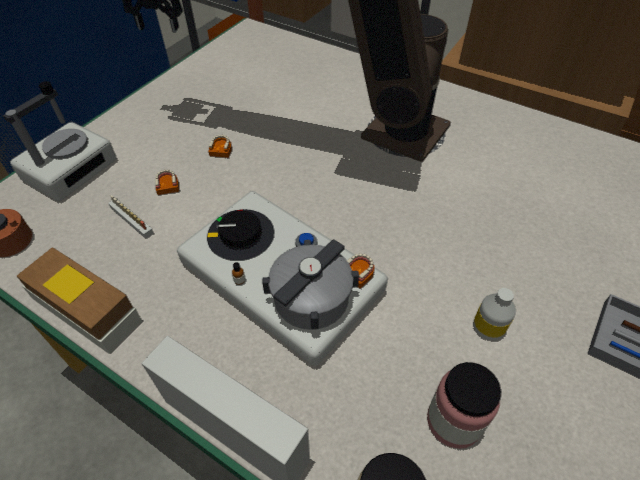

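The top crop shows the dial with its centre at about (567,305) and the pointer at yellow. Clockwise leads to green (650,333), then red (617,387). The button is at (356,370), and the vial and deck model are clear of both. The scene view agrees. Next I'll move above the dial with the jaws shut.

```bash
cat >> h.py <<'E'
def pose(yaw_deg,tilt_y=0):
    a=np.radians(yaw_deg);x=np.array([np.cos(a),np.sin(a),0]);z=np.array([0,0,-1.]);
    return R.from_matrix(np.c_[x,np.cross(z,x),z])*R.from_euler('y',tilt_y,degrees=True)
def rel(p,Rt,st=None,p0=None,R0=None):
    st=st or telemetry.observe()
    R0=R0 or R.from_rotvec(st['tcp_rot']); p0=st['eef_pos'] if p0 is None else p0
    s=R0.inv().apply(np.array(p)-p0)/25; t=np.degrees((R0.inv()*Rt).as_rotvec())/5
    print("shift",s.round(3).tolist(),"turn",t.round(3).tolist())
E
python3 - <<'E'
from h import *
rel([575,-100,320],pose(60))
E
```

```text
shift [-14.402, -19.653, -0.642] turn [0.001, -0.001, -25.442]
```

>>> servo_tool([
  [0,[-3,-4,-0.6],[0,0,-5]],
  [0,[-6,-8,-0.6],[0,0,-10]],
  [0,[-9,-12,-0.6],[0,0,-15]],
  [0,[-12,-16,-0.6],[0,0,-20]],
  [0,[-14.4,-19.6,-0.6],[0,0,-25.4]],
], grip_force=60)

```text
clock: 1.02
eef_pos: [367.6, -441.4, 313.7]
tcp_rot: [3.026, -0.842, 0.001]
ft_force: [1.3, 1.2, -0.3]
grip_width: 25.6
```

```bash
python3 - <<'E'
from h import *
rel([575,-100,320],pose(60))
E
```

```text
shift [0.054, -15.98, -0.255] turn [0.008, -0.004, -18.217]
```

>>> servo_tool([
  [0,[0,-16,-0.2],[0,0,-18.2]],
  [0,[0,-16,-0.2],[0,0,-18.2]],
  [0,[0,-16,-0.2],[0,0,-18.2]],
  [0,[0,-16,-0.2],[0,0,-18.2]],
  [0,[0,-16,-0.2],[0,0,-18.2]],
])

```text
clock: 1.43
eef_pos: [476.2, -263.4, 316.4]
tcp_rot: [3.138, 0.13, 0.001]
ft_force: [0.7, -0.6, -0.3]
grip_width: -0.0
```

```bash
python3 - <<'E'
from h import *
rel([575,-100,320],pose(60))
E
```

```text
shift [4.478, -6.185, -0.143] turn [0.011, -0.004, -11.049]
```

>>> servo_tool([
  [0,[4.5,-6.2,-0.1],[0,0,-11]],
  [0,[4.5,-6.2,-0.1],[0,0,-11]],
  [0,[4.5,-6.2,-0.1],[0,0,-11]],
  [0,[4.5,-6.2,-0.1],[0,0,-11]],
  [0,[4.5,-6.2,-0.1],[0,0,-11]],
])

```text
clock: 1.85
eef_pos: [577.1, -98.6, 318.9]
tcp_rot: [-2.945, -1.093, -0.002]
ft_force: [-0.3, -1.1, 0.3]
grip_width: 0.3
```

```bash
python3 - <<'E'
from h import *
st=telemetry.observe(); im=vision.grab_frame("wrist"); cv2.imwrite("pics/w1.png",im); K,E=cam("wrist",st)
print(st['eef_pos'])
for n,z in (("dial_top",90),("start_top",68),("vial_mid",87),("unit",60)):
    for d in finder.look_for("wrist",n)[:2]:
        b=np.array(d['bbox']); print(n,b.round(),round(d['p'],2),back(K,E,((b[0]+b[2])/2,(b[1]+b[3])/2),z))
E
```

```text
[577.133 -98.606 318.917]
dial_top [261. 176. 373. 288.] 0.67 [ 585.633 -111.839   90.   ]
dial_top [  0. 235.   2. 280.] 0.25 [ 405.191 -296.105   90.   ]
start_top [364.  25. 406.  77.] 0.74 [536.649  23.132  68.   ]
vial_mid [447. 223. 492. 267.] 0.66 [687.692 -40.732  87.   ]
vial_mid [364.  22. 408.  76.] 0.33 [535.726  20.706  87.   ]
unit [159.   0. 638. 341.] 0.57 [608.197 -34.342  60.   ]
```

View pics/w1.png

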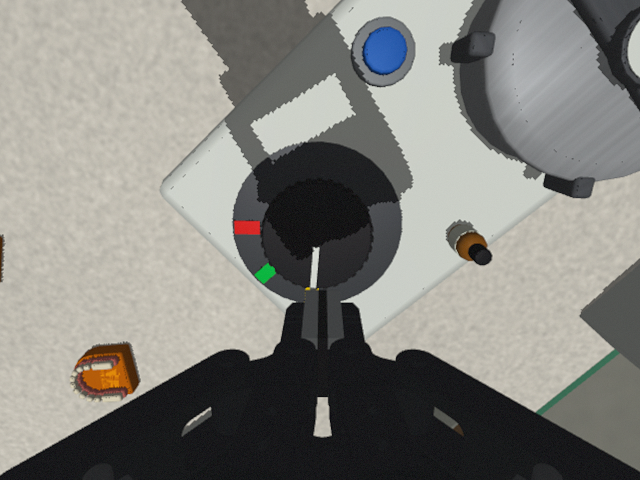

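The wrist view shows the dial at about (317,235), the button at (385,50) and the vial at (468,245). The positions agree with the top camera: dial axis (589,-115), button (536.5,23), unit yaw about -0.13. Now the tip goes down over the dial.

```bash
python3 - <<'E'
from h import *
rel([563,-100,180],pose(60))
E
```

```text
shift [-0.32, -0.398, 5.537] turn [0.0, 0.007, -3.969]
```

>>> servo_tool([
  [0,[-0.3,-0.4,1.2],[0,0,-1]],
  [0,[-0.3,-0.4,2.4],[0,0,-2]],
  [0,[-0.3,-0.4,3.6],[0,0,-3]],
  [0,[-0.3,-0.4,4.8],[0,0,-4]],
  [0,[-0.3,-0.4,5.2],[0,0,-4]],
])

```text
clock: 2.52
eef_pos: [560.5, -100.0, 183.5]
tcp_rot: [-2.714, -1.57, 0.009]
ft_force: [-0.3, 0.5, -0.9]
grip_width: 0.3
```

>>> servo_tool([
  [0,[0,0,0],[0,0,0]],
  [0,[0,0,0.1],[0,0,0]],
  [0,[0,0,0.2],[0,0,0]],
  [0,[0,0,0.3],[0,0,0]],
  [0,[0,0,0.3],[0,0,0]],
])

```text
clock: 2.93
eef_pos: [564.3, -99.6, 182.3]
tcp_rot: [2.717, 1.574, 0.002]
ft_force: [-1.0, 0.4, 0.2]
grip_width: -0.1
```

```bash
python3 - <<'E'
from h import *
st=telemetry.observe(); print(st['eef_pos'],st['ft_force']);rel([563,-100,168],pose(60))
vision.grab_frame("top")
for n in ("dial_top",): print(finder.look_for("top",n)[:1])
E
```

```text
[564.27  -99.623 182.288] [-1.022  0.443  0.23 ]
shift [-0.039, -0.038, 0.571] turn [0.027, -0.004, 0.035]
[{'bbox': [134.9, 241.8, 172.2, 271.9], 'p': 0.66}]
```

>>> servo_tool([
  [0,[0,0,0.1],[0,0,0]],
  [0,[0,0,0.2],[0,0,0]],
  [0,[0,0,0.3],[0,0,0]],
  [0,[0,0,0.4],[0,0,0]],
  [0,[0,0,0.4],[0,0,0]],
])

```text
clock: 3.45
eef_pos: [563.2, -99.1, 170.1]
tcp_rot: [-2.717, -1.575, 0.002]
ft_force: [0.3, -0.1, 0.2]
grip_width: -0.4
```

>>> servo_tool([
  [0,[0,0,0.1],[0,0,0]],
  [0,[0,0,0.2],[0,0,0]],
  [0,[0,0,0.3],[0,0,0]],
  [0,[0,0,0.3],[0,0,0]],
  [0,[0,0,0.3],[0,0,0]],
])

```text
clock: 3.87
eef_pos: [563.5, -99.2, 163.2]
tcp_rot: [-2.717, -1.576, 0.0]
ft_force: [-0.5, -0.2, -0.5]
grip_width: 0.1
```

Still no contact, so I'll press about 4 mm further.

>>> servo_tool([
  [0,[0,0,0.04],[0,0,0]],
  [0,[0,0,0.08],[0,0,0]],
  [0,[0,0,0.12],[0,0,0]],
  [0,[0,0,0.16],[0,0,0]],
  [0,[0,0,0.16],[0,0,0]],
])

```text
clock: 4.28
eef_pos: [563.9, -99.2, 161.0]
tcp_rot: [-2.717, -1.576, -0.0]
ft_force: [-3.5, 0.7, 8.3]
grip_width: -0.2
```

```bash
python3 - <<'E'
from h import *
st=telemetry.observe(); print(st['eef_pos'],st['ft_force'])
c=np.array([588,-115,0]);c[2]=0
for a in (15,30,45):
    q=R.from_euler('z',-a,degrees=True); print(a); rel(c+q.apply(st['eef_pos']-c),q*R.from_rotvec(st['tcp_rot']))
E
```

```text
[563.889 -99.194 160.961] [-3.531  0.707  8.288]
15
shift [0.296, 0.057, 0.0] turn [-0.0, 0.001, 3.0]
30
shift [0.566, 0.189, 0.0] turn [-0.001, 0.002, 6.0]
45
shift [0.794, 0.386, 0.0] turn [-0.001, 0.002, 9.0]
```

>>> servo_tool([
  [0,[0,0,0.04],[0,0,0]],
  [0,[0,0,0.08],[0,0,0]],
  [0,[0,0,0.08],[0,0,0]],
])

```text
clock: 4.53
eef_pos: [563.9, -99.2, 159.5]
tcp_rot: [-2.717, -1.576, 0.0]
ft_force: [-5.2, 1.9, 9.6]
grip_width: 0.1
```

>>> servo_tool([
  [0,[0.06,0,0],[0,0,0.6]],
  [0,[0.12,0.01,0],[0,0,1.2]],
  [0,[0.18,0.02,0],[0,0,1.8]],
  [0,[0.24,0.04,0],[0,0,2.4]],
  [0,[0.3,0.06,0],[0,0,3]],
])

```text
clock: 4.95
eef_pos: [569.2, -93.7, 159.8]
tcp_rot: [2.9, 1.204, 0.0]
ft_force: [-3.7, 1.1, 10.0]
grip_width: -0.2
```

>>> servo_tool([
  [0,[0.06,0,0.02],[0,0,0.6]],
  [0,[0.12,0.01,0.03],[0,0,1.2]],
  [0,[0.18,0.02,0.03],[0,0,1.8]],
  [0,[0.24,0.04,0.03],[0,0,2.4]],
  [0,[0.3,0.06,0.03],[0,0,3]],
])

```text
clock: 5.37
eef_pos: [577.4, -89.3, 160.1]
tcp_rot: [3.032, 0.813, 0.011]
ft_force: [1.4, 2.1, 8.8]
grip_width: -0.0
```

```bash
python3 - <<'E'
from h import *
st=telemetry.observe(); im=vision.grab_frame("wrist"); cv2.imwrite("pics/w2.png",im)
print(st['eef_pos'],st['ft_force'],st['ft_torque'])
im=vision.grab_frame("top")[180:280,320:450]
cv2.imwrite("pics/t2.png",cv2.resize(im,None,fx=5,fy=5,interpolation=cv2.INTER_CUBIC))
E
```

```text
[577.409 -89.309 160.14 ] [1.423 2.147 8.816] [ 0.344 -0.181 -0.016]
```

View pics/w2.png

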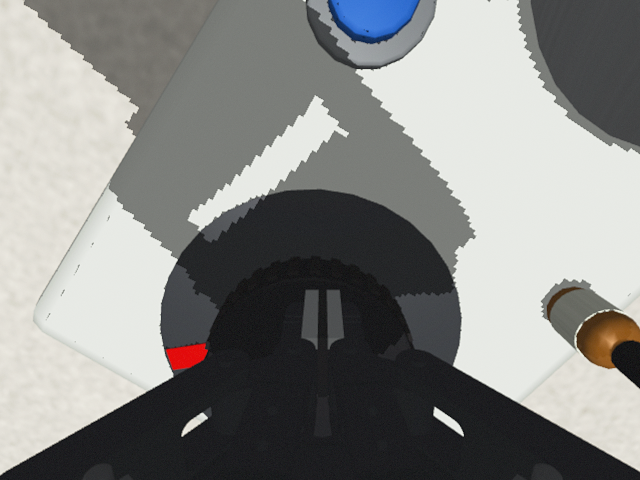

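The fingers hide the pointer; only the red mark shows, at (185,357). The tangential force changed sign, which suggests the crest is passed. I'll finish the turn to about 43° and lift off.

>>> servo_tool([
  [0,[0.06,0,0.02],[0,0,0.6]],
  [0,[0.12,0.01,0.02],[0,0,1.2]],
  [0,[0.18,0.02,0.02],[0,0,1.8]],
  [0,[0.24,0.04,0.02],[0,0,2.4]],
  [0,[0.25,0.04,0.02],[0,0,2.5]],
])

```text
clock: 5.88
eef_pos: [583.6, -87.7, 160.0]
tcp_rot: [3.101, 0.481, 0.011]
ft_force: [0.1, -1.2, 10.3]
grip_width: 0.1
```

>>> servo_tool([
  [0,[0,0,0],[0,0,0]],
  [0,[0,0,-0.3],[0,0,0]],
  [0,[0,0,-1],[0,0,0]],
  [0,[0,0,-2],[0,0,0]],
  [0,[0,0,-3],[0,0,0]],
])

```text
clock: 6.3
eef_pos: [580.2, -86.8, 231.0]
tcp_rot: [-3.103, -0.484, 0.003]
ft_force: [1.5, 0.1, 0.5]
grip_width: -0.3
```

```bash
python3 - <<'E'
from h import *
B=np.array([536.5,23]); 
st=telemetry.observe(); print(st['eef_pos'],st['ft_force'])
u=np.array([np.cos(np.radians(38)),np.sin(np.radians(38))])
for tilt in (20,-20):
    Rt=pose(38,tilt); print(tilt, Rt.as_matrix()[:,2])
    tip=np.r_[B-4*u,100]; rel(tip-73*Rt.as_matrix()[:,2]+[0,0,0],Rt)
E
```

```text
[580.234 -86.755 231.022] [1.549 0.094 0.528]
20 [ 0.27   0.211 -0.94 ]
shift [-1.412, -4.309, 2.506] turn [0.687, 3.977, -4.019]
-20 [-0.27  -0.211 -0.94 ]
shift [0.461, -5.001, 2.504] turn [-0.729, -3.939, -4.011]
```

```bash
python3 - <<'E'
from h import *
B=np.array([536.5,23]); u=np.array([np.cos(np.radians(38)),np.sin(np.radians(38))])
Rt=pose(38,15)
rel(np.r_[B+4*u,125]-73*Rt.as_matrix()[:,2],Rt)
E
```

```text
shift [-0.886, -4.506, 1.429] turn [0.51, 2.988, -4.036]
```

>>> servo_tool([
  [0,[-0.2,-1,0.2],[0.1,0.6,-0.8]],
  [0,[-0.4,-2,0.4],[0.2,1.2,-1.6]],
  [0,[-0.6,-3,0.8],[0.3,1.8,-2.4]],
  [0,[-0.8,-4,1.1],[0.4,2.4,-3.2]],
  [0,[-0.9,-4.5,1.4],[0.5,3,-4]],
])

```text
clock: 6.72
eef_pos: [523.5, 15.5, 195.5]
tcp_rot: [-2.866, -0.99, -0.384]
ft_force: [-0.3, 0.0, -0.2]
grip_width: -0.0
```

>>> servo_tool([
  [0,[0,0,0],[0,0,0]],
  [0,[0,0,0],[0,0,0]],
  [0,[0,0,0],[0,0,0]],
])

```text
clock: 6.97
eef_pos: [526.2, 12.7, 197.2]
tcp_rot: [-2.873, -0.982, -0.384]
ft_force: [0.7, 0.2, -0.2]
grip_width: -0.2
```

```bash
python3 - <<'E'
from h import *
B=np.array([536.5,23]); u=np.array([np.cos(np.radians(38)),np.sin(np.radians(38))])
Rt=pose(38,15); st=telemetry.observe()
print(st['eef_pos'],"tip",st['eef_pos']+73*R.from_rotvec(st['tcp_rot']).as_matrix()[:,2])
for h in (125,80,70): rel(np.r_[B+4*u,h]-73*Rt.as_matrix()[:,2],Rt)
a=vision.grab_frame("top")[150:300,240:440]; b=vision.grab_frame("scene")[180:300,170:370]; 
f=lambda i,s:cv2.resize(i,s,interpolation=cv2.INTER_CUBIC)
cv2.imwrite("pics/c3.png",np.hstack([f(a,(400,300)),f(b,(400,300))]))
cv2.imwrite("pics/c3.png",np.vstack([f(a,(720,300)) if 0 else f(a[:,60:],(560,600))[:300],f(b,(560,300))]))
cv2.imwrite("pics/c3.png",np.hstack([f(a[30:,90:],(400,436)),f(b[:100,:100],(400,436))]))
E
```

```text
[526.187  12.664 197.156] tip [541.442  24.085 126.687]
shift [-0.033, -0.072, 0.059] turn [0.062, -0.026, -0.043]
shift [-0.503, -0.08, 1.796] turn [0.062, -0.026, -0.043]
shift [-0.607, -0.081, 2.183] turn [0.062, -0.026, -0.043]
```

View pics/c3.png

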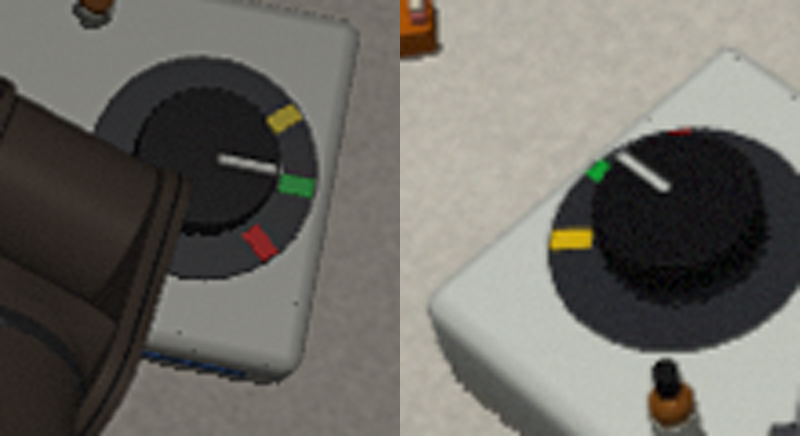

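The pointer stands at green in both views: (250,165) beside the mark at (297,186) on the left, and (640,170) beside (600,170) on the right. Now I'll press the button, going straight down.

>>> servo_tool([
  [0,[-0.12,-0.05,0.4],[0,0,0]],
  [0,[-0.24,-0.08,0.8],[0,0,0]],
  [0,[-0.36,-0.08,1.2],[0,0,0]],
  [0,[-0.5,-0.08,1.7],[0,0,0]],
  [0,[-0.5,-0.08,1.7],[0,0,0]],
])

```text
clock: 7.48
eef_pos: [522.5, 14.2, 149.1]
tcp_rot: [-2.871, -0.982, -0.379]
ft_force: [-1.4, 0.3, 4.9]
grip_width: -0.2
```

>>> servo_tool([
  [0,[-0.03,0,0.1],[0,0,0]],
  [0,[-0.05,0,0.2],[0,0,0]],
  [0,[-0.08,0,0.3],[0,0,0]],
  [0,[-0.08,0,0.3],[0,0,0]],
])

```text
clock: 7.82
eef_pos: [523.3, 14.2, 147.0]
tcp_rot: [-2.868, -0.987, -0.378]
ft_force: [-14.2, -3.1, 20.4]
grip_width: 0.2
```

```bash
python3 - <<'E'
from h import *
st=telemetry.observe();cv2.imwrite("pics/w4.png",vision.grab_frame("wrist"))
print(st['eef_pos'],st['ft_force'],st['ft_torque'])
K,E=cam("wrist",st)
for d in finder.look_for("wrist","start_top")[:2]: print(d)
print(proj(K,E,[536.5,23,66]))
E
```

```text
[523.314  14.213 147.043] [-14.155  -3.06   20.374] [0.189 1.846 0.304]
{'bbox': [269.7, 274.5, 331.8, 337.1], 'p': 0.74}
[306.07 302.48]
```

View pics/w4.png

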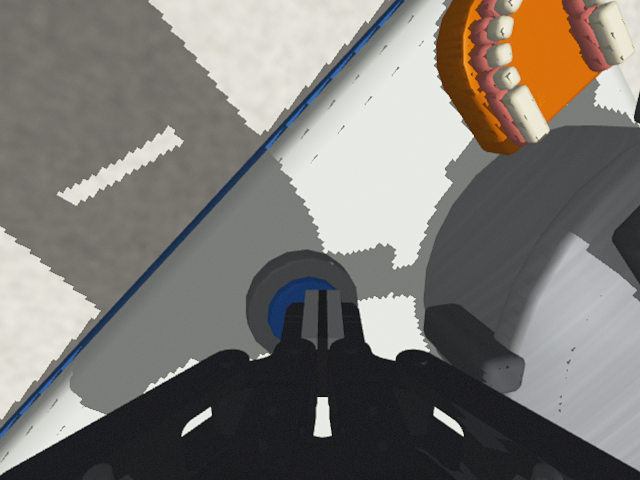

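```bash
python3 - <<'E'
from h import *
from scipy.optimize import least_squares
T=[(cam("top"),(325.7,241.8)),(cam("scene"),(307.3,239.2))]
st=dict(eef_pos=np.array([577.1,-98.6,318.9]),tcp_rot=np.array([-2.945,-1.093,-.002]))
T.append((cam("wrist",st),(385,51)))
f=lambda p:np.concatenate([proj(*c,p)-uv for c,uv in T])
s=least_squares(f,[536,20,68]);print(s.x,s.fun)
T[2]=T[2][0],(317,236);T[0]=T[0][0],(386.7,221.5);T[1]=T[1][0],(238.5,226)
s=least_squares(f,[588,-115,90]);print("dial",s.x,s.fun)
E
```

```text
[536.127  21.169  76.13 ] [-1.633  0.088 -1.094 -0.166 -0.194  0.055]
dial [ 589.408 -116.571   84.538] [-0.7    1.72   0.61   0.182  0.27   0.811]
```

Triangulation puts the button top at about 76 mm, near (536,21), so the tip sits inside the 32 mm button. The force rose stiffly to 20 N, so it is at its stop. The picture shows the tip on the blue disc at about (310,320), clear of the pot and the model. I'll lift off.

>>> servo_tool([
  [0,[0.03,0,-0.1],[0,0,0]],
  [0,[0.08,0,-0.3],[0,0,0]],
  [0,[0.26,0,-1],[0,0,0]],
  [0,[0.5,0,-2],[0,0,0]],
  [0,[0.8,0,-3],[0,0,0]],
])

```text
clock: 8.33
eef_pos: [522.1, 14.4, 221.5]
tcp_rot: [-2.87, -0.983, -0.379]
ft_force: [0.5, 0.1, 0.3]
grip_width: 0.1
```

>>> servo_tool([
  [0,[0.2,-0.5,-1],[0,0,0]],
  [0,[0.4,-1,-2],[0,0,0]],
  [0,[0.5,-1.5,-2.5],[0,0,0]],
  [0,[0.5,-1.5,-2.5],[0,0,0]],
  [0,[0.5,-1.5,-2.5],[0,0,0]],
])

```text
clock: 8.75
eef_pos: [496.6, 41.6, 285.9]
tcp_rot: [-2.871, -0.986, -0.385]
ft_force: [0.2, -0.1, -0.7]
grip_width: 0.4
```

```bash
python3 - <<'E'
from h import *
st=telemetry.observe(); print(st['eef_pos'],st['ft_force'])
s=vision.grab_frame("scene"); old=cv2.imread("pics/scene0.png")
c=s[185:300,170:400]; t=vision.grab_frame("top")[150:300,340:440]
f=lambda i,z:cv2.resize(i,z,interpolation=cv2.INTER_CUBIC)
cv2.imwrite("pics/c5.png",np.hstack([f(c,(500,250)),f(t,(167,250))]))
E
```

```text
[496.603  41.591 285.855] [ 0.182 -0.15  -0.705]
```

View pics/c5.png

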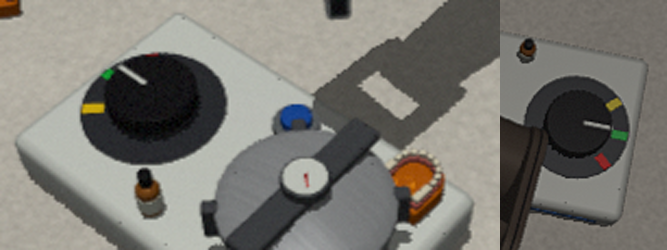

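The button is up again at (297,115) and stands well above its collar. The pointer is at green, and the vial, model and pot are undisturbed. Handing in.

```bash
python3 -c "
from rig import workorder; print(workorder.close_job())"
```

```text
the job is handed in; nothing more can be done
None
```

I turned the dial to green with one shut fingertip, pressed the start button and let it come back up, then handed the job in at about 9 s. The hand-in gave no verdict.

- **Dial:** I dragged it about 43° clockwise with roughly 10 N of pressure. The top and scene pictures showed the pointer at the green mark before the button press and again at the end.
- **Start button:** I pressed it with the gripper tilted 15° away from the pot. The vertical force rose stiffly to 20 N, with 14 N sideways, so I took it to be on its stop. I inferred the full press from that force and did not measure the travel. The last picture shows the button standing up again.
- **Bystanders:** The vial and deck model looked undisturbed in the last picture. I did not look again at the things standing on the table; the arm passed well above them.
- **Robot:** At the end the gripper was clear of everything, with the force reading under 1 N.

One check disagreed slightly: triangulating the dial top gave 85 mm instead of the stated 90. That is within what the pictures can resolve, and the fingertip made contact where 90 mm predicted.

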